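# Hang the tamper plate level on its pin

### The job

Lift the L-shaped plate with the clamped tamper out of its slotted rack and hang it on the steel pin of the post by whichever of its five holes makes it hang most nearly level, slid back to the pin's thick collar. The pin is not quite where it was meant to be, so find it gently by feel, never pushing hard on it, then let go and leave the plate hanging at rest; do not drop the plate or disturb the other things on the ledge.

Things in the scene. Friction and masses are not known exactly. Their poses are not given: they have to be found in the camera images.
- hanger: Aluminium L-plate, 6 mm thick, upright. Origin: centre of the middle hole, mid thickness; x along the long arm, y through the thickness, z up. Long arm: x -90 to +90, z -26 to +12 mm. Leg: x +70 to +90, down to z -86. Five round 10 mm through holes at x -28, -14, 0, 14, 28, z 0. Bare plate: 140 g, centre of mass x +11, z -11 mm. Either face may go on the pin.
- tab (a point): Middle of the finger tab by which the plate is gripped, on top of the long arm: 30 mm long (plate x), 6 mm thick, 26 mm high (plate z +12 to +38 mm). The point is at plate x 0, y 0, z +25 mm; same axes as the plate.
- tamper_base (a point): Centre of the steel tamper's round base, 44 mm diameter, 21 mm high, bottom at plate z -97 mm. Tamper and clamp weigh 300 g together and hang below the long arm; their centre of mass lies on the tamper's axis at about plate z -78 mm.
- tamper (a joint): Where the tamper is clamped along the long arm: x, in metres, of its axis (and of its centre of mass) in the frame of the plate; -0.045 to +0.040. The clamp is tight (about 40 N to shift it) and stays as it is.
- rack: Fixed oak rack that the plate stands in: base 200 x 75 x 12 mm, two slotted posts, seats 84 and 24 mm high, slot walls 18 and 40 mm higher, 2 mm play on each side of the plate. Origin: centre of its underside; x along its length, z up. The plate's origin starts 110 mm above the ledge, with the rack's axes; it lifts straight up and is clear after 45 mm.
- stand: Fixed stand: base 110 x 110 x 12, post 30 x 34, 168 mm high. Origin: underside's centre. The pin points to stand -x and rises outwards 0.14 rad: 6 mm diameter, round end, 34 mm long from a collar of 16 mm diameter. Polished: friction about 0.2; a plate let go swings a few seconds. Nominal pin axis at the collar's face: x -44, y 0, z 155.5 mm. Home, the plate's mid plane is at about x -47 mm.
- pin_tip_nominal (a point): Where the end of the pin was meant to be: stand frame x -77, y 0, z 160 mm. The real pin is shifted, parallel to itself, by up to 4 mm sideways (stand y) and up to 4 mm up or down from that; it is rigid.
- cup_a: Blue espresso cup, 66 mm wide, 55 mm high, bystander; origin centre of its underside.
- cup_b: The other blue espresso cup, same size, bystander.
- grinder: Hand grinder with folded crank, 58 mm wide, 167 mm high, bystander; origin centre of its underside.
- knock_tube: Green knock tube, 100 mm wide, 120 mm high, bystander.
- jar: Bean jar, 80 mm wide, 120 mm high, bystander.
- pitcher: Steel milk pitcher, 80 mm wide, 90 mm high, bystander.
There are look-alikes about, which are no part of the job. What is shaped like the rack but red or yellow is not meant.

How it is judged (in metres and radians):
On the way, in this order (a step that is already met when the one before it is completed fails the run):
1. the plate is lifted clear of the rack (z of hanger in the frame of rack above 0.15 m), for 0.1 s.
2. the pin is through a hole and the plate is back at the collar (x of hanger in the frame of stand between -0.059 and -0.035 m and y of hanger in the frame of stand between -0.045 and 0.045 m and z of hanger in the frame of stand between 0.139 and 0.17 m), for 0.1 s.
At the end, for the whole second after the job is handed in: The plate hangs on the pin through a hole, its origin within 12 mm of the home place along the pin, its long arm level within 0.15 rad (8.6 degrees; the hole nearest above the common centre of mass always gives this), at rest and released (all of step 2 and angle between hanger's own x axis and vertical between 1.4208 and 1.7208 rad and angle between hanger's own z axis and vertical below 0.25 rad and contact force between hanger and stand above 1.5 N and linear speed of hanger below 0.03 m/s and angular speed of hanger below 0.3 rad/s); the robot touches nothing.
It fails at once if the plate presses on the pin or stand with more than 20 N (contact force between hanger and stand above 20 N).
It fails at once if the robot presses on the pin or stand with more than 20 N (contact force between the arm and stand above 20 N).
It fails at once if the fingers press on the pin or stand with more than 20 N (contact force between the fingers and stand above 20 N).
It fails at once if the plate is dropped (height (world z) of hanger below 0.08 m).
It fails at once if a bystander is moved by more than 30 mm (distance of any of cup_a, cup_b, grinder, knock_tube, jar, pitcher from where it was at the start of the episode above 0.03 m).
It also fails if it takes over 72 s, if anything falls off the work surface, if the arm or the gripper's body presses on something with over 40 N, if the wrist force passes 120 N, or if a joint passes its speed limit or range.

### The arm

A 6-joint arm with a two-finger parallel gripper is mounted at the origin on the work surface. World frame = base frame: x ahead of the robot, y to its left, z up, the work surface at z = 0. Lengths are in m, angles in degrees, forces in N, time in s.
With the tool pointing down it reaches from about 0.25 to 0.725 m from the base axis. Payload 9.7 kg.
Tool frame: the origin (TCP) lies at the very end of the fingers, on their centre line; the grasp point (between the pads) lies grasp_offset behind it (grasp_offset is the distance from the TCP to the grasp point, in m); z points along the fingers, y is the line along which they close (so a half turn about z gives the same grasp; the last joint's range is limited). The gripper opens to 85 mm and grips with 20 to 120 N. Pads are 22 mm wide; open, the fingers measure 114 mm over their backs; the gripper's body (76 mm by 85 mm) begins 54 mm behind the grasp point. The pads swing forward as they close: fully open they stand 13 mm farther back than shut.
Start: joints at [73.912, 4.979, 10.078, 95.1, 0, 90], TCP at [0.152, 0.528, 0.231] pointing down, gripper open.
Joint ranges: [-179.16, 179.16], [-48.56, 103.87], [-65.8, 70.77], [-126.05, 130.52], [-82.76, 87.17], [-180, 180]. Speed limits (degrees/s): [127.2, 127.2, 147.25, 180, 180, 180].

### API

Orientations are given as [roll, pitch, yaw] about the fixed x, y, z axes, in that order (R = Rz(yaw) Ry(pitch) Rx(roll)).
In Python, from workcell import get_obs, camera, calibration, job_done, recognise, cut_out, mark_of, grasp_offset gives the robot as it stands.
- The arm moves only by the tool servo_tool, never from a script. Its argument "moves" is a list of rows, each a list of 3 entries, a list of its own where there are three numbers: the turn, a rotation vector about the tool's x, y, z in degrees, then the shift along the tool's x, y, z in m, then the opening in per cent of the stroke, from 0 (shut) to 100 (fully open). In form: [[[ax, ay, az], [x, y, z], claw], ...]. A call has 1 to 12 rows; each row shifts and turns the commanded pose from where the row before left it, along the tool's axes as they then stand; what a row does not reach is not made up. A row lasts 1/10 s, in which the tool goes at most 50 mm and 8.59 degrees, less where a joint would pass 70% of its speed; a pose out of reach is approached as far as the arm can. A call is refused whole if a number of a shift passes 0.05 or a number of a turn 8.59, either way. A call with a gripper value outside its range is refused whole. The fingers move at their own pace and stop on an object; "force" is the grip in N (left out, the last holds). Time passes only in rows, so rows that do not move let the fingers close. It gives the time, the measured TCP pose, the force, the opening and the grip force at its end, in the units of the state.
- get_obs(): the state, without advancing time (a new reading comes with each control period).
- camera(name): name is "scene" or "top" or "wrist"; returns (picture, depth): 480x640x3 uint8, red, green, blue; 480x640 float32, m along the optical axis (not along the pixel's ray), 0 where there is no reading.
- calibration(name): a dict with "camera_matrix" (3x3 intrinsics, pixels), "R" (3x3) and "t" (3): a world point X has camera coordinates R X + t. Camera axes: x right, y down, z forward; pixel columns grow to the right and rows downward; lengths in m; the calibration is good to about 2 mm. A picture is of the moment at which its call begins: read the wrist's pose just before it. calibration takes no time and is no camera call; for the wrist camera it gives the pose at the moment of the call.
- job_done(): hands the job in; it is judged then, once.
Trained networks look in the newest picture that a camera, given by its name, has taken for a name from the list of things; names that differ only in an ending like _2 or _b are one class to them, and where a whole thing is asked for, a point or a joint stands for the part that bears it (a point fixed in the world has none). Each returns a list of dicts, best first, with "score" (0 to 1); they miss things now and then, are a little off and sometimes report something else, mostly with a low value. They report only what shows in the picture. A call takes as long as a camera call. They do not tell look-alikes from the thing itself.
- recognise(name, camera): "xyz" ([x, y, z] in m, in the coordinates of the camera as it stood for that picture, good to about 4 mm: the middle of the surface that is visible of it).
- cut_out(name, camera): "mask" (480x640 bool, what is visible of it).
- mark_of(name, camera): "xyz" ([x, y, z] in m, in the coordinates of the camera as it stood for that picture, good to about 4 mm: a listed point, or the origin of a listed thing).
The state is a dict: "time": time; "q": joint angles; "qd": joint speeds; "joint_efforts": joint torques, N m; "ee_pos": TCP position; "tcp_rot": TCP orientation; "wrist_force": force on the tool from outside, world axes, zero at the start; "torque": the same for the moment, N m; "opening": finger opening in m; "grasp_force": force on a finger pad.
Only numpy, scipy, OpenCV 4.12 (cv2) and the standard library are available. Lean on these libraries where they do the work, as an engineer would, in place of code of your own. Each camera call takes 0.05 s, during which the arm holds its last target. There are 200 camera calls.

## Working session

There is one attempt and no reset: what is moved stays moved. The work goes in short steps, Python scripts to look and compute and a tool call to move; the robot and the scene stay as the last step left them, time stands still between calls to the robot, and variables do not carry over. Pictures are saved under pics/ and viewed, at most 10 in all, crops included, and the job is handed in when it is done.

Besides the shell and the picture viewer there is one more tool, called after "Emit:" as a command line: name --argument value ..., lists and objects as JSON in quotes. servo_tool: Moves the arm, as the interface text tells. Its arguments: {"type":"object","properties":{"moves":{"type":"array"},"force":{"type":"number"}},"required":["moves"]}

```bash
mkdir -p pics; cat > h.py <<'E'
from workcell import *
import numpy as np, cv2
def w(cam,p,c=None):
    c=c or calibration(cam); return np.array(c["R"]).T@(np.array(p)-np.array(c["t"]))
def px(cam,X,c=None):
    c=c or calibration(cam); p=np.array(c["camera_matrix"])@(np.array(c["R"])@X+np.array(c["t"])); return p[:2]/p[2]
def save(n,im): cv2.imwrite(f"pics/{n}.png",im[:,:,::-1])
E
python3 - <<'E'
from h import *
np.set_printoptions(precision=4,suppress=True)
s=get_obs();print(s["time"],s["ee_pos"],s["tcp_rot"],s["opening"],grasp_offset)
ims=[]
for cam in ["scene","top"]:
    im,d=camera(cam);ims.append(im);save(cam,im)
    for n in ["hanger","tab","tamper_base","rack","stand","pin_tip_nominal","grinder","cup_a","knock_tube","jar","pitcher"]:
        for r in mark_of(n,cam)[:3]:
            X=w(cam,r["xyz"]);print(cam,n,round(r["score"],2),X,px(cam,X).astype(int))
print(get_obs()["time"])
E
```

```text
0.0 [0.1523 0.5282 0.2306] [-179.9228    0.      163.9128] 0.08565905108979043 0.0187
scene hanger 0.84 [0.5646 0.2357 0.1121] [396 246]
scene tab 0.82 [0.5629 0.2338 0.1375] [396 240]
scene tamper_base 0.77 [0.5703 0.2174 0.0283] [387 264]
scene tamper_base 0.57 [0.5642 0.238  0.1102] [397 246]
scene tamper_base 0.24 [ 0.57   -0.2028 -0.0002] [250 268]
scene rack 0.9 [0.3448 0.2527 0.0043] [393 215]
scene rack 0.86 [0.5662 0.2348 0.0012] [392 269]
scene rack 0.75 [ 0.2881  0.5329 -0.005 ] [473 205]
scene stand 0.73 [ 0.5683 -0.1992 -0.0035] [252 268]
scene pin_tip_nominal 0.93 [ 0.4961 -0.1863  0.1591] [252 216]
scene pin_tip_nominal 0.41 [0.5655 0.2336 0.0054] [392 268]
scene grinder 0.92 [ 0.7742  0.0526 -0.0049] [332 329]
scene cup_a 0.83 [ 0.48   -0.0004 -0.0031] [316 247]
scene cup_a 0.77 [ 0.6199 -0.0071 -0.0007] [313 283]
scene knock_tube 0.61 [ 0.7772 -0.0767 -0.0019] [286 329]
scene jar 0.58 [ 0.7467 -0.2584  0.0033] [224 317]
scene pitcher 0.79 [ 0.53   -0.4508  0.0005] [174 257]
top hanger 0.84 [0.5661 0.2341 0.1121] [252 225]
top tab 0.77 [0.5624 0.2378 0.1318] [250 226]
top tab 0.71 [ 0.5308 -0.4471 -0.0004] [471 239]
top tamper_base 0.66 [0.5622 0.236  0.1332] [251 226]
top tamper_base 0.41 [0.5683 0.2214 0.0225] [260 227]
top rack 0.98 [ 0.3468  0.2556 -0.0024] [250 298]
top rack 0.56 [0.5646 0.2365 0.0011] [256 229]
top stand 0.74 [ 0.5665 -0.1988  0.0032] [393 228]
top pin_tip_nominal 0.89 [ 0.488  -0.1855  0.1679] [397 251]
top grinder 0.8 [ 0.7744  0.0524 -0.0003] [314 163]
top cup_a 0.62 [0.4787 0.0041 0.0027] [329 256]
top cup_a 0.59 [ 0.6195 -0.0037  0.0027] [332 211]
top knock_tube 0.71 [ 0.7753 -0.0704  0.0021] [352 163]
top jar 0.61 [ 0.7436 -0.2608 -0.0015] [412 173]
top pitcher 0.92 [ 0.5288 -0.4456  0.0033] [471 239]
1.2
```

View pics/scene.png

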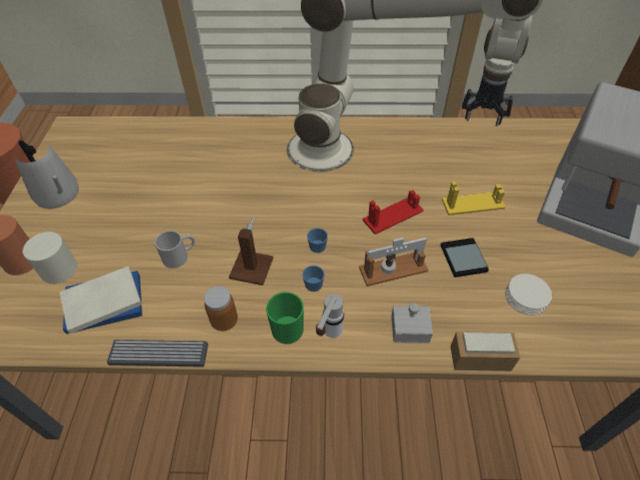

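```bash
python3 - <<'E'
from h import *
a=cv2.imread("pics/scene.png");b=cv2.imread("pics/top.png")
A=cv2.resize(a[200:300,340:450],None,fx=4,fy=4,interpolation=2)[:300*2,:400]
B=cv2.resize(b[190:270,220:300],(400,400),interpolation=2)
cv2.imwrite("pics/crop.png",np.hstack([A,B]))
C=calibration("scene");print(np.array(C["R"]).round(2),-np.array(C["R"]).T@C["t"])
C=calibration("top");print(-np.array(C["R"]).T@C["t"])
C=calibration("wrist");print(-np.array(C["R"]).T@C["t"],np.array(C["R"]).round(2),C["camera_matrix"])
E
```

```text
[[-0.02  1.   -0.01]
 [ 0.77  0.01 -0.64]
 [-0.64 -0.03 -0.77]] [1.45398566 0.04513272 1.23330289]
[0.43947119 0.03495657 1.72163464]
[0.08231179 0.55043504 0.37320057] [[ 0.28  0.96 -0.  ]
 [ 0.92 -0.27  0.29]
 [ 0.28 -0.08 -0.96]] [[350.65049009   0.         321.94927191]
 [  0.         350.65049009 239.89446762]
 [  0.           0.           1.        ]]
```

View crop.

The scene shows three racks: red at (393,213), yellow at (474,202) and oak at (394,265). The oak one holds the plate and fits the description. The stand is the brown one at (250,260), with its pin tip near (251,220).

View pics/crop.png

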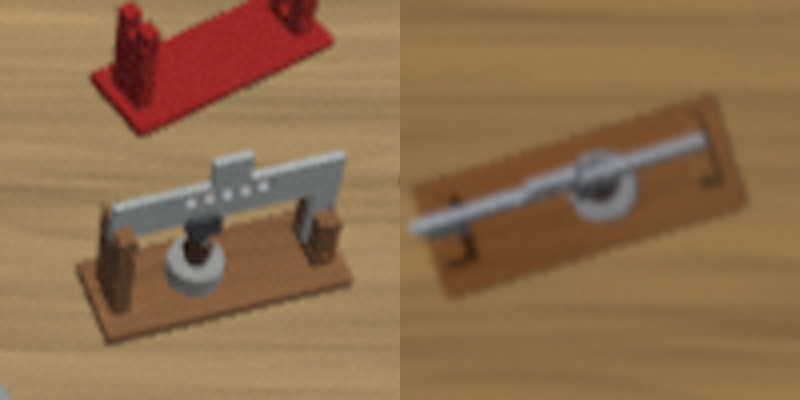

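The crop confirms the oak rack holds the L-plate, with the tamper left of centre and the leg at the low post (+y end). I'll turn the tool to the plate's yaw (about 106°) and move above it for a close look.

Emit:
servo_tool --moves '[[[0, 0, 8.3], [0, 0, -0.01], 100], [[0, 0, 8.3], [0, 0, -0.01], 100], [[0, 0, 8.3], [0, 0, -0.01], 100], [[0, 0, 8.3], [0, 0, -0.01], 100], [[0, 0, 8.3], [0, 0, -0.01], 100], [[0, 0, 8.3], [0, 0, -0.01], 100], [[0, 0, 8.3], [0, 0, -0.01], 100]]'

```text
time: 1.9
ee_pos: [0.1524, 0.5284, 0.3017]
tcp_rot: [-180.0, -0.0, 105.5]
wrist_force: [0.5, 1.3, 0.1]
opening: 0.0853
grasp_force: 0.0
```

Emit:
servo_tool --moves '[[[0, 0, 0], [-0.035, 0.028, 0], 100], [[0, 0, 0], [-0.035, 0.028, 0], 100], [[0, 0, 0], [-0.035, 0.028, 0], 100], [[0, 0, 0], [-0.035, 0.028, 0], 100], [[0, 0, 0], [-0.035, 0.028, 0], 100], [[0, 0, 0], [-0.035, 0.028, 0], 100], [[0, 0, 0], [-0.035, 0.028, 0], 100], [[0, 0, 0], [-0.035, 0.028, 0], 100], [[0, 0, 0], [-0.035, 0.028, 0], 100], [[0, 0, 0], [-0.035, 0.028, 0], 100], [[0, 0, 0], [-0.035, 0.028, 0], 100], [[0, 0, 0], [0, 0, 0], 100]]'

```text
time: 3.1
ee_pos: [0.557, 0.2387, 0.2995]
tcp_rot: [-179.9, 0.1, 105.6]
wrist_force: [-0.5, 0.2, 0.2]
opening: 0.0853
grasp_force: 0.0
```

```bash
cat >> h.py <<'E'
def look(cam,names,k=2):
    c=calibration(cam); im,d=camera(cam)
    for n in names:
        for r in mark_of(n,cam)[:k]:
            X=w(cam,r["xyz"],c); print(cam,n,round(r["score"],2),X.round(4),px(cam,X,c).astype(int))
    return im,d,c
def cloud(d,c,mask):
    v,u=np.nonzero(mask&(d>0)); K=np.array(c["camera_matrix"])
    P=np.linalg.inv(K)@np.vstack([u,v,np.ones(len(u))])*d[v,u]
    return (np.array(c["R"]).T@(P-np.array(c["t"])[:,None])).T
E
python3 - <<'E'
from h import *
im,d,c=look("wrist",["hanger","tab","tamper_base","rack"])
save("wrist1",im)
for n in ["hanger","tamper_base"]:
    m=cut_out(n,"wrist")
    if m:
        m=m[0];P=cloud(d,c,m["mask"]);print(n,m["score"],len(P),P.min(0).round(3),P.max(0).round(3))
        np.save(n+".npy",P)
P=cloud(d,c,np.ones(d.shape,bool)); np.save("all1.npy",P)
T=P[(P[:,2]>.116)&(P[:,2]<.16)&(abs(P[:,0]-.565)<.1)&(abs(P[:,1]-.235)<.12)]
print(len(T))
T2=P[(P[:,2]>.142)&(P[:,2]<.156)&(abs(P[:,0]-.565)<.05)&(abs(P[:,1]-.235)<.05)]
for Q in (T,T2):
    if len(Q): r=cv2.minAreaRect(Q[:,:2].astype(np.float32));print(len(Q),r,np.median(Q[:,2]))
B=P[(P[:,2]>.02)&(P[:,2]<.05)&(abs(P[:,0]-.57)<.04)&(abs(P[:,1]-.22)<.04)];print(len(B),B.mean(0),B.min(0),B.max(0))
E
```

```text
wrist hanger 0.92 [0.5659 0.2396 0.1077] [329 215]
wrist tab 0.64 [0.5649 0.2415 0.1348] [329 219]
wrist tamper_base 0.69 [0.5693 0.226  0.0217] [328 210]
wrist rack 0.8 [ 0.343   0.2544 -0.0047] [155 135]
wrist rack 0.76 [5.700e-01 2.396e-01 1.000e-04] [331 197]
hanger 0.97 2275 [ 0.536  0.116 -0.001] [0.601 0.331 0.149]
tamper_base 0.68 903 [0.549 0.191 0.01 ] [0.591 0.245 0.093]
1243
1243 ((0.5655909180641174, 0.23950496315956116), (0.0060476744547486305, 0.18003946542739868), 17.103235244750977) 0.12144773819847403
242 ((0.5654811263084412, 0.2395486980676651), (0.005980463232845068, 0.030109040439128876), 18.30402946472168) 0.14714113289553582
588 [0.5684011  0.22741443 0.03334991] [0.54888442 0.20242955 0.02012593] [0.59173806 0.24486171 0.04992969]
```

View pics/wrist1.png

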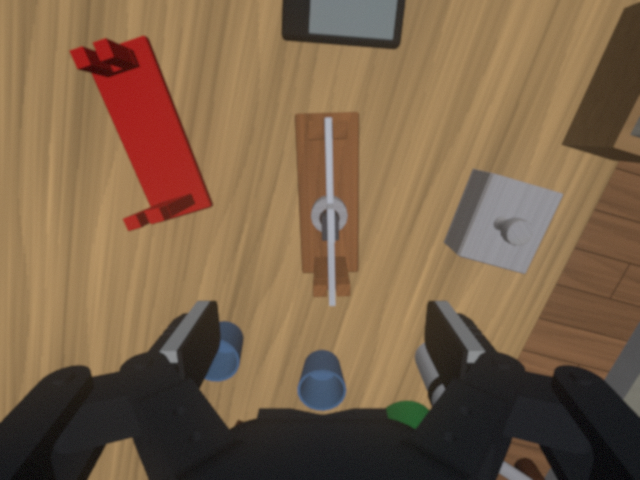

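The wrist view shows the plate edge-on at (330,210), the tamper base at (328,213), and the red look-alike at left. Next I'll measure the tamper along the plate from the depth data.

```bash
python3 - <<'E'
from h import *
P=np.load("all1.npy");o=np.array([.5656,.2395]);a=np.radians(107.2);ex=np.array([np.cos(a),np.sin(a)]);ey=np.array([-ex[1],ex[0]])
B=P[(P[:,2]>.031)&(P[:,2]<.037)]; L=np.c_[(B[:,:2]-o)@ex,(B[:,:2]-o)@ey]
L=L[(np.hypot(*(L-[-.015,0]).T)<.035)]
print(len(L),cv2.minEnclosingCircle(L.astype(np.float32)),L.min(0),L.max(0))
B=P[(P[:,2]>.013)&(P[:,2]<.031)]; L=np.c_[(B[:,:2]-o)@ex,(B[:,:2]-o)@ey];L=L[(np.hypot(*(L-[-.015,0]).T)<.03)];print(len(L),L.min(0),L.max(0))
T=P[(P[:,2]>.116)&(P[:,2]<.16)];L=np.c_[(T[:,:2]-o)@ex,(T[:,:2]-o)@ey];T=L[(abs(L[:,1])<.02)&(abs(L[:,0])<.12)];print(T.min(0),T.max(0),np.polyfit(T[:,0],T[:,1],1))
s=get_obs();print(s["ee_pos"],s["tcp_rot"])
E
```

```text
522 ((-0.016996799036860466, 1.5895813703536987e-05), 0.02188357710838318) [-0.03506773 -0.02078637] [0.00381979 0.02122816]
67 [-0.03074258 -0.0232109 ] [0.00717972 0.02929854]
[-0.09001629 -0.00304397] [0.09002213 0.00313183] [-1.78144588e-03  4.42798925e-05]
[0.55285784 0.24279749 0.30186367] [ 1.79956473e+02 -1.00262191e-02  1.05899682e+02]
```

Emit:
servo_tool --moves '[[[0, 0, 0], [-0.042, -0.019, 0.005], 100], [[0, 0, 0], [-0.042, -0.019, 0.005], 100], [[0, 0, 0], [-0.042, -0.019, 0.005], 100], [[0, 0, 0], [-0.042, -0.019, 0.005], 100], [[0, 0, 0], [-0.042, -0.019, 0.005], 100], [[0, 0, 0], [-0.042, -0.019, 0.005], 100], [[0, 0, 0], [-0.042, -0.019, 0.005], 100], [[0, 0, 0], [-0.042, -0.019, 0.005], 100], [[0, 0, 0], [-0.042, -0.019, 0.005], 100], [[0, 0, 8.5], [0, 0, 0], 100], [[0, 0, 8.5], [0, 0, 0], 100], [[0, 0, 8.5], [0, 0, 0], 100]]'

```text
time: 4.65
ee_pos: [0.4919, -0.1681, 0.2566]
tcp_rot: [180.0, 0.0, 80.0]
wrist_force: [-0.2, 0.1, -0.6]
opening: 0.0856
grasp_force: 0.0
```

Emit:
servo_tool --moves '[[[0, 0, 0], [0, 0, 0], 100], [[0, 0, 0], [0, 0, 0], 100], [[0, 0, 0], [0, 0, 0], 100]]'

```text
time: 4.95
ee_pos: [0.4921, -0.1679, 0.2565]
tcp_rot: [180.0, 0.0, 80.6]
wrist_force: [-0.3, -0.0, 0.6]
opening: 0.0851
grasp_force: 0.0
```

```bash
python3 - <<'E'
from h import *
np.set_printoptions(precision=4,suppress=True)
s=get_obs();print(s["time"],s["ee_pos"],s["tcp_rot"])
im,d,c=look("wrist",["stand","pin_tip_nominal"]);save("wrist2",im)
m=cut_out("stand","wrist")
P=cloud(d,c,np.ones(d.shape,bool));np.save("all2.npy",P)
B=P[(P[:,2]>.162)&(P[:,2]<.172)&(np.hypot(P[:,0]-.567,P[:,1]+.199)<.06)];print("posttop",len(B),np.median(B[:,2]),cv2.minAreaRect(B[:,:2].astype(np.float32)))
B=P[(P[:,2]>.006)&(P[:,2]<.016)&(np.hypot(P[:,0]-.567,P[:,1]+.199)<.1)];print("base",len(B),np.median(B[:,2]),cv2.minAreaRect(B[:,:2].astype(np.float32)))
B=P[(P[:,2]>.15)&(P[:,2]<.175)&(np.hypot(P[:,0]-.51,P[:,1]+.19)<.06)];print(len(B),B[::max(1,len(B)//40)])
E
```

```text
4.95 [ 0.4921 -0.1679  0.2565] [179.9836   0.0016  80.554 ]
wrist stand 0.91 [ 0.5658 -0.1986 -0.0022] [387 217]
wrist stand 0.36 [0.477  0.003  0.0035] [278  39]
wrist pin_tip_nominal 0.62 [ 0.4941 -0.1783  0.1606] [325 257]
posttop 2248 0.16712698989066047 ((0.5533667802810669, -0.19479826092720032), (0.034174177795648575, 0.05791177973151207), 77.67715454101562)
base 5922 0.011161010910530988 ((0.5677265524864197, -0.19457018375396729), (0.10333384573459625, 0.11034169793128967), 78.04203033447266)
2649 [[ 0.5609 -0.1791  0.1504]
 [ 0.5579 -0.1789  0.1592]
 [ 0.5672 -0.1806  0.1636]
 [ 0.5511 -0.1827  0.156 ]
 [ 0.5273 -0.1806  0.1551]
 [ 0.5264 -0.1808  0.1563]
 [ 0.5257 -0.1822  0.1542]
 [ 0.525  -0.1835  0.1524]
 [ 0.5694 -0.1858  0.1669]
 [ 0.5691 -0.1862  0.1678]
 [ 0.5675 -0.1865  0.1683]
 [ 0.5663 -0.1874  0.1672]
 [ 0.536  -0.1853  0.1612]
 [ 0.504  -0.1811  0.1604]
 [ 0.55   -0.1869  0.1653]
 [ 0.519  -0.1852  0.1582]
 [ 0.5642 -0.1895  0.1668]
 [ 0.5327 -0.1866  0.1627]
 [ 0.5001 -0.182   0.1623]
 [ 0.5475 -0.1914  0.1585]
 [ 0.5143 -0.1863  0.1593]
 [ 0.5596 -0.1906  0.168 ]
 [ 0.529  -0.1887  0.1616]
 [ 0.4976 -0.1841  0.1619]
 [ 0.5448 -0.1926  0.1604]
 [ 0.5432 -0.193   0.1607]
 [ 0.541  -0.1934  0.1606]
 [ 0.5388 -0.1938  0.1608]
 [ 0.5366 -0.1945  0.1599]
 [ 0.5349 -0.1943  0.1618]
 [ 0.5337 -0.196   0.1591]
 [ 0.5482 -0.1962  0.1663]
 [ 0.5688 -0.1999  0.1677]
 [ 0.5633 -0.2009  0.1667]
 [ 0.5597 -0.2019  0.1667]
 [ 0.5579 -0.2026  0.1679]
 [ 0.5586 -0.2046  0.1672]
 [ 0.5621 -0.207   0.1667]
 [ 0.5493 -0.2092  0.1624]
 [ 0.5588 -0.21    0.1675]
 [ 0.558  -0.2124  0.1672]]
```

View pics/wrist2.png

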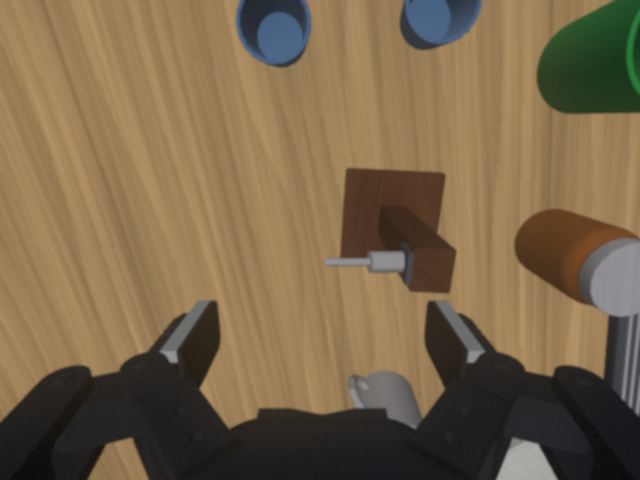

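The picture shows the pin at (325–370,262), the collar at (370–405,262) and the post top at (430,270). Next I'll fit the stand frame and the pin axis.

```bash
python3 - <<'E'
from h import *
np.set_printoptions(precision=4,suppress=True)
P=np.load("all2.npy")
B=P[(P[:,2]>.1655)&(P[:,2]<.171)&(np.hypot(P[:,0]-.567,P[:,1]+.199)<.04)];r=cv2.minAreaRect(B[:,:2].astype(np.float32));print(len(B),r)
o=np.array(r[0])
for yaw in [-12]:
    a=np.radians(yaw);ex=np.array([np.cos(a),np.sin(a)]);ey=np.array([-ex[1],ex[0]])
    L=np.c_[(P[:,:2]-o)@ex,(P[:,:2]-o)@ey,P[:,2]]
    B=L[(L[:,2]>.165)&(np.hypot(L[:,0],L[:,1])<.035)];print("post",np.percentile(B,[1,99],axis=0))
    S=L[(L[:,0]>-.09)&(L[:,0]<-.016)&(abs(L[:,1])<.02)&(L[:,2]>.14)]
    for x0 in np.arange(-.086,-.016,.004):
        q=S[(S[:,0]>=x0)&(S[:,0]<x0+.004)]
        if len(q): print(round(x0+.002,3),len(q),"y",q[:,1].min().round(4),q[:,1].max().round(4),"mean",q[:,1].mean().round(4),"ztop",np.percentile(q[:,2],[50,90,98]))
    Q=S[(S[:,0]<-.048)];print("tip",S[:,0].min(),"ymid line",np.polyfit(Q[:,0],Q[:,1],1))
    print("tip nominal world",o+ex*-.077)
E
```

```text
2018 ((0.5650094151496887, -0.19735655188560486), (0.03413091599941254, 0.03409300372004509), 77.61966705322266)
post [[-0.0334 -0.0139  0.1661]
 [ 0.0143  0.0318  0.3457]]
-0.076 5 y -0.0002 0.0029 mean 0.0014 ztop [0.1609 0.1613 0.1613]
-0.072 47 y -0.0014 0.0037 mean 0.0015 ztop [0.1618 0.1628 0.1633]
-0.068 40 y -0.0014 0.0035 mean 0.0014 ztop [0.1614 0.1623 0.1625]
-0.064 48 y -0.0018 0.004 mean 0.0014 ztop [0.1608 0.1618 0.1625]
-0.06 40 y -0.0018 0.0038 mean 0.0014 ztop [0.1604 0.1614 0.1619]
-0.056 47 y -0.0015 0.0036 mean 0.0014 ztop [0.1598 0.1609 0.161 ]
-0.052 40 y -0.0017 0.0037 mean 0.0012 ztop [0.159  0.1601 0.1605]
-0.048 44 y -0.0019 0.0034 mean 0.0013 ztop [0.1586 0.1598 0.1606]
-0.044 51 y -0.0019 0.0062 mean 0.0014 ztop [0.1578 0.1588 0.1593]
-0.04 371 y -0.007 0.0199 mean 0.0106 ztop [0.3357 0.337  0.3374]
-0.036 868 y -0.0073 0.02 mean 0.0139 ztop [0.2893 0.3331 0.3359]
-0.032 627 y -0.0055 0.0199 mean 0.0097 ztop [0.2864 0.3282 0.3317]
-0.028 257 y -0.0051 0.0164 mean 0.0069 ztop [0.3216 0.3264 0.3274]
-0.024 633 y -0.0057 0.02 mean 0.0124 ztop [0.3207 0.3217 0.3226]
-0.02 611 y -0.0055 0.02 mean 0.0132 ztop [0.322  0.323  0.3236]
-0.016 566 y -0.0116 0.02 mean 0.0097 ztop [0.3226 0.3299 0.3393]
tip -0.07461043572810314 ymid line [-0.007  0.001]
tip nominal world [ 0.4897 -0.1813]
```

Emit:
servo_tool --moves '[[[0, 0, -6.6], [0, 0, 0], 100], [[0, 0, -6.6], [0, 0, 0], 100], [[0, 0, -6.6], [0, 0, 0], 100], [[0, 0, -6.6], [0, 0, 0], 100]]'

```text
time: 5.55
ee_pos: [0.4921, -0.1683, 0.2562]
tcp_rot: [-180.0, -0.0, 107.0]
wrist_force: [0.6, 0.1, -0.4]
opening: 0.0853
grasp_force: 0.0
```

Emit:
servo_tool --moves '[[[0, 0, 0], [0.041, 0.021, 0], 100], [[0, 0, 0], [0.041, 0.021, 0], 100], [[0, 0, 0], [0.041, 0.021, 0], 100], [[0, 0, 0], [0.041, 0.021, 0], 100], [[0, 0, 0], [0.041, 0.021, 0], 100], [[0, 0, 0], [0.041, 0.021, 0], 100], [[0, 0, 0], [0.041, 0.021, 0], 100], [[0, 0, 0], [0.041, 0.021, 0], 100], [[0, 0, 0], [0.041, 0.021, 0], 100], [[0, 0, 0], [0, 0, 0], 100], [[0, 0, 0], [0, 0, 0], 100], [[0, 0, 0], [0, 0, 0], 100]]'

```text
time: 6.75
ee_pos: [0.567, 0.2387, 0.2564]
tcp_rot: [-180.0, 0.0, 106.7]
wrist_force: [-0.3, -0.5, -0.1]
opening: 0.0853
grasp_force: 0.0
```

```bash
python3 - <<'E'
from h import *
np.set_printoptions(precision=4,suppress=True)
s=get_obs();print(s["time"],s["ee_pos"],s["tcp_rot"])
c=calibration("wrist");im,d=camera("wrist");P=cloud(d,c,np.ones(d.shape,bool))
T=P[(P[:,2]>.117)&(P[:,2]<.156)&(abs(P[:,0]-.565)<.06)&(abs(P[:,1]-.235)<.12)]
r=cv2.minAreaRect(T[:,:2].astype(np.float32));print(len(T),r)
T=P[(P[:,2]>.142)&(P[:,2]<.156)&(abs(P[:,0]-.565)<.05)&(abs(P[:,1]-.235)<.05)]
r=cv2.minAreaRect(T[:,:2].astype(np.float32));print(len(T),r,np.median(T[:,2]))
a=np.radians(s["tcp_rot"][2]);D=np.array(r[0])-s["ee_pos"][:2];print("tool x,y",D@[np.cos(a),np.sin(a)],D@[np.sin(a),-np.cos(a)])
E
```

```text
6.75 [0.567  0.2387 0.2564] [-179.9953    0.0142  106.7034]
1635 ((0.5656314492225647, 0.23942804336547852), (0.006016632542014122, 0.17988334596157074), 17.10308265686035)
318 ((0.5653860569000244, 0.23978449404239655), (0.005301165394484997, 0.029841555282473564), 16.559423446655273) 0.14731311669685876
tool x,y 0.001519857074613371 -0.0012192310066767374
```

Emit:
servo_tool --moves '[[[0, 0, -0.4], [0.001, -0.001, 0.02], 100], [[0, 0, 0], [0, 0, 0.03], 100], [[0, 0, 0], [0, 0, 0.03], 100], [[0, 0, 0], [0, 0, 0.03], 100], [[0, 0, 0], [0, 0, 0.023], 100], [[0, 0, 0], [0, 0, 0], 100]]'

```text
time: 7.4
ee_pos: [0.5644, 0.2381, 0.1204]
tcp_rot: [-179.7, 0.0, 107.0]
wrist_force: [0.2, 0.5, 0.2]
opening: 0.0852
grasp_force: 0.0
```

Emit:
servo_tool --moves '[[[0, 0, 0], [0, 0, 0], 0], [[0, 0, 0], [0, 0, 0], 0], [[0, 0, 0], [0, 0, 0], 0], [[0, 0, 0], [0, 0, 0], 0], [[0, 0, 0], [0, 0, 0], 0], [[0, 0, 0], [0, 0, 0], 0], [[0, 0, 0], [0, 0, 0], 0], [[0, 0, 0], [0, 0, 0], 0], [[0, 0, 0], [0, 0, 0], 0], [[0, 0, 0], [0, 0, 0], 0]]' --force 100

```text
time: 8.4
ee_pos: [0.5656, 0.2401, 0.1239]
tcp_rot: [180.0, -0.0, 107.1]
wrist_force: [-2.9, -1.9, 5.8]
opening: 0.0038
grasp_force: 98.9
```

Emit:
servo_tool --moves '[[[0, 0, 0], [0, 0, -0.005], 0], [[0, 0, 0], [0, 0, -0.005], 0], [[0, 0, 0], [0, 0, -0.01], 0], [[0, 0, 0], [0, 0, -0.015], 0], [[0, 0, 0], [0, 0, -0.015], 0], [[0, 0, 0], [0, 0, -0.02], 0], [[0, 0, 0], [0, 0, -0.02], 0], [[0, 0, 0], [0, 0, -0.02], 0], [[0, 0, 0], [0, 0, -0.01], 0], [[0, 0, 0], [0, 0, 0], 0], [[0, 0, 0], [0, 0, 0], 0]]'

```text
time: 9.5
ee_pos: [0.5658, 0.2401, 0.2428]
tcp_rot: [-180.0, 0.0, 107.1]
wrist_force: [-0.7, 0.4, -4.7]
opening: 0.004
grasp_force: 97.9
```

```bash
cat >> h.py <<'E'
def plate(s,c,d):
    # top-facing surfaces of plate in tool frame: x along tool x, y, and z
    P=cloud(d,c,np.ones(d.shape,bool)); a=np.radians(s["tcp_rot"][2]); q=P-np.array(s["ee_pos"])
    T=np.c_[q[:,0]*np.cos(a)+q[:,1]*np.sin(a), q[:,0]*np.sin(a)-q[:,1]*np.cos(a), q[:,2]]
    return T[(abs(T[:,1])<.02)&(T[:,0]>-.11)&(T[:,0]<.11)&(T[:,2]<.03)&(T[:,2]>-.02)]
E
python3 - <<'E'
from h import *
np.set_printoptions(precision=4,suppress=True)
s=get_obs();print(s["time"],s["ee_pos"],s["tcp_rot"],s["wrist_force"],s["opening"],s["grasp_force"])
c=calibration("wrist");im,d=camera("wrist");save("wrist3",im);T=plate(s,c,d);np.save("t3.npy",T)
A=T[(T[:,2]<.004)&(T[:,0]>.02)];print(len(A),A.min(0),A.max(0));print(np.polyfit(A[:,0],A[:,1],1),np.polyfit(A[:,0],A[:,2],1),A[:,2].mean(),A[:,0].mean())
A=T[(T[:,2]<.004)&(T[:,0]<-.02)];print(len(A)); 
if len(A): print(A.min(0),A.max(0))
E
```

```text
9.5 [0.5658 0.2401 0.2428] [-179.9791    0.0002  107.1114] [-0.6903  0.3812 -4.6843] 0.00401134610133756 97.8541624546051
2486 [ 0.02   -0.0019 -0.0046] [ 0.0892  0.0042 -0.0002]
[-0.0006  0.0012] [ 0.0009 -0.0027] -0.0026640244812262547 0.0573061006065762
482
[-0.0616 -0.0016 -0.0046] [-0.0356  0.004  -0.0009]
```

View pics/wrist3.png

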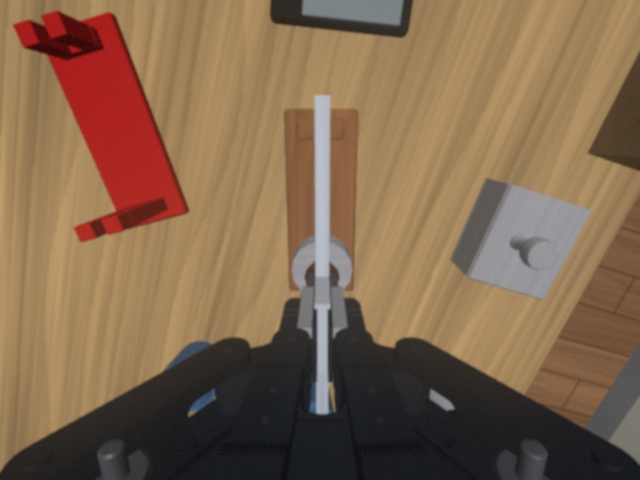

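The plate is held level and the tamper base clears the rack. I'll turn it to the stand's yaw and carry it in front of the pin.

Emit:
servo_tool --moves '[[[0, 0, 5], [0, 0, 0], 0], [[0, 0, 7.1], [0, 0, 0], 0], [[0, 0, 7], [0, 0, 0], 0], [[0, 0, 6], [0, 0, 0], 0], [[0, 0, 4], [0, 0, 0], 0], [[0, 0, 0], [0, 0, 0], 0]]'

```text
time: 10.15
ee_pos: [0.5655, 0.2399, 0.2421]
tcp_rot: [-179.9, 0.1, 78.0]
wrist_force: [-0.2, 0.3, -5.3]
opening: 0.0037
grasp_force: 97.8
```

Emit:
servo_tool --moves '[[[0, 0, 0], [-0.025, -0.0013, 0], 0], [[0, 0, 0], [-0.04, -0.0013, 0], 0], [[0, 0, 0], [-0.04, -0.0013, 0], 0], [[0, 0, 0], [-0.04, -0.0013, 0], 0], [[0, 0, 0], [-0.04, -0.0013, 0], 0], [[0, 0, 0], [-0.04, -0.0013, 0], 0], [[0, 0, 0], [-0.04, -0.0013, 0], 0], [[0, 0, 0], [-0.04, -0.0013, 0], 0], [[0, 0, 0], [-0.04, -0.0013, 0], 0], [[0, 0, 0], [-0.035, -0.0013, 0], 0], [[0, 0, 0], [-0.022, -0.0013, 0], 0], [[0, 0, 0], [-0.01, 0, 0], 0]]'

```text
time: 11.35
ee_pos: [0.4653, -0.1616, 0.2428]
tcp_rot: [-180.0, 0.0, 78.0]
wrist_force: [-0.0, 1.0, -4.3]
opening: 0.0042
grasp_force: 97.9
```

Emit:
servo_tool --moves '[[[0, 0, 0], [0, 0, 0], 0], [[0, 0, 0], [0, 0, 0], 0], [[0, 0, 0], [0, 0, 0], 0], [[0, 0, 0], [0, 0, 0], 0], [[0, 0, 0], [0, 0, 0], 0]]'

```text
time: 11.85
ee_pos: [0.4664, -0.1593, 0.2433]
tcp_rot: [-180.0, -0.0, 78.1]
wrist_force: [-0.2, -0.6, -4.4]
opening: 0.0042
grasp_force: 98.0
```

```bash
cat >> h.py <<'E'
o=np.array([.5650,-.1974]);ya=np.radians(-12);EX=np.array([np.cos(ya),np.sin(ya)]);EY=np.array([-EX[1],EX[0]])
def loc(X): X=np.array(X);q=X[...,:2]-o;return np.stack([q@EX,q@EY,X[...,2]],-1)
def st():
    s=get_obs();f=np.array(s["wrist_force"]);print("t",s["time"],"tcp local",loc(s["ee_pos"]).round(4),np.round(s["tcp_rot"],2),"F local",(f[:2]@EX).round(2),(f[:2]@EY).round(2),f[2].round(2),"M",np.round(s["torque"],3),"op",round(s["opening"],4));return s
E
python3 - <<'E'
from h import *
np.set_printoptions(precision=4,suppress=True)
s=st();c=calibration("wrist");im,d=camera("wrist");save("wrist4",im)
P=loc(cloud(d,c,np.ones(d.shape,bool)))
S=P[(P[:,0]>-.085)&(P[:,0]<-.046)&(abs(P[:,1])<.02)&(P[:,2]>.145)&(P[:,2]<.18)];print("pin pts",len(S))
for x0 in np.arange(-.08,-.046,.004):
    q=S[(S[:,0]>=x0)&(S[:,0]<x0+.004)]
    if len(q): print(round(x0+.002,3),len(q),q[:,1].min(),q[:,1].max(),np.percentile(q[:,2],[50,98]))
T=plate(s,c,d);A=T[(T[:,2]<.004)&(T[:,0]>.02)];print(A[:,0].max(),np.polyfit(A[:,0],A[:,1],1),A[:,2].mean())
E
```

```text
t 11.85 tcp local [-0.1044  0.0168  0.2433] [-180.     -0.     78.09] F local -0.09 -0.67 -4.37 M [0.113 0.06  0.003] op 0.0042
pin pts 400
-0.074 34 -0.001518193447630991 0.0037227464653911153 [0.1614 0.1631]
-0.07 51 -0.001960577726823208 0.004026183942916307 [0.1615 0.1632]
-0.066 45 -0.0021086488867600238 0.003714844435116284 [0.1612 0.1627]
-0.062 48 -0.0013179715167704533 0.003935338565685821 [0.1606 0.162 ]
-0.058 52 -0.0017806261205688366 0.0038096755609919033 [0.1598 0.1612]
-0.054 46 -0.0021050442845484685 0.00422438952672895 [0.1594 0.1608]
-0.05 48 -0.0013306131680330738 0.003848259798482886 [0.159  0.1606]
-0.046 20 -0.0016023929952042396 0.003906876959137107 [0.1578 0.1599]
0.08983507735228179 [-0.0007  0.0005] -0.002607605437257229
```

Emit:
servo_tool --moves '[[[0, 0, 0], [-0.001, 0, 0.01], 0], [[0, 0, 0], [0, 0, 0.02], 0], [[0, 0, 0], [0, 0, 0.02], 0], [[0, 0, 0], [0, 0, 0.01], 0], [[0, 0, 0], [0, 0, 0.004], 0], [[0, 0, 0], [0, 0, 0], 0], [[0, 0, 0], [0, 0, 0], 0], [[0, 0, 0], [0, 0, 0], 0], [[0, 0, 0], [0, 0, 0], 0]]'

```text
time: 12.8
ee_pos: [0.4663, -0.161, 0.1799]
tcp_rot: [179.9, 0.0, 78.0]
wrist_force: [-0.3, 0.3, -4.6]
opening: 0.004
grasp_force: 97.9
```

```bash
python3 - <<'E'
from h import *
np.set_printoptions(precision=4,suppress=True)
s=st();ims=[]
c=calibration("wrist");im,d=camera("wrist");ims.append(im)
P=loc(cloud(d,c,np.ones(d.shape,bool)))
S=P[(P[:,0]>-.085)&(P[:,0]<-.046)&(abs(P[:,1])<.02)&(P[:,2]>.145)&(P[:,2]<.18)];print("pin pts",len(S))
for x0 in np.arange(-.08,-.046,.004):
    q=S[(S[:,0]>=x0)&(S[:,0]<x0+.004)]
    if len(q): print(round(x0+.002,3),len(q),q[:,1].min(),q[:,1].max(),np.percentile(q[:,2],[50,98]))
T=plate(s,c,d);A=T[(T[:,2]<.004)&(T[:,0]>.02)];print(A[:,0].max(),A[:,2].mean())
E
```

```text
t 12.8 tcp local [-0.1041  0.0151  0.1799] [179.94   0.01  78.01] F local -0.31 0.23 -4.61 M [-0.023 -0.038  0.008] op 0.004
pin pts 637
-0.074 66 -0.001615152963078109 0.004127387669070335 [0.1614 0.1635]
-0.07 91 -0.002143265513642173 0.004057803836605061 [0.1615 0.1632]
-0.066 89 -0.0020694306527859804 0.004145299339301199 [0.1611 0.1623]
-0.062 88 -0.0019598330630994573 0.003850936607165835 [0.1604 0.162 ]
-0.058 90 -0.0018183678944522722 0.003938037887468715 [0.1598 0.1612]
-0.054 84 -0.001407055944454618 0.004054653320064446 [0.1594 0.161 ]
-0.05 87 -0.0019447279756055545 0.0038990551293435318 [0.1587 0.1606]
-0.046 42 -0.0019095780925606099 0.004049279760040315 [0.1583 0.1595]
0.08978734802388005 -0.002619049429649381
```

Emit:
servo_tool --moves '[[[0, 0, 0], [0, 0.005, 0.0007], 0], [[0, 0, 0], [0, 0.006, 0.0009], 0], [[0, 0, 0], [0, 0.006, 0.0009], 0], [[0, 0, 0], [0, 0.003, 0.0004], 0], [[0, 0, 0], [0, 0, 0], 0], [[0, 0, 0], [0, 0, 0], 0], [[0, 0, 0], [0, 0, 0], 0]]'

```text
time: 13.55
ee_pos: [0.4855, -0.1651, 0.1764]
tcp_rot: [-180.0, 0.0, 78.0]
wrist_force: [0.2, 0.7, -4.6]
opening: 0.0038
grasp_force: 98.0
```

```bash
python3 -c "
from h import *
st()"
```

```text
t 13.55 tcp local [-0.0845  0.0151  0.1764] [-179.99    0.     78.01] F local 0.06 0.68 -4.59 M [0.008 0.007 0.048] op 0.0038
```

Emit:
servo_tool --moves '[[[0, 0, 0], [0, 0.0015, 0.0002], 0], [[0, 0, 0], [0, 0.0015, 0.0002], 0], [[0, 0, 0], [0, 0.001, 0.0002], 0], [[0, 0, 0], [0, 0, 0], 0], [[0, 0, 0], [0, 0, 0], 0]]'

```text
time: 14.05
ee_pos: [0.4895, -0.1659, 0.1758]
tcp_rot: [-180.0, -0.0, 78.0]
wrist_force: [0.4, 0.2, -4.4]
opening: 0.004
grasp_force: 98.0
```

```bash
python3 -c "
from h import *
st()"
```

```text
t 14.05 tcp local [-0.0804  0.0151  0.1758] [-179.99   -0.     78.01] F local 0.35 0.27 -4.37 M [-0.001 -0.051  0.026] op 0.004
```

Emit:
servo_tool --moves '[[[0, 0, 0], [0, 0.0012, 0.0002], 0], [[0, 0, 0], [0, 0.0012, 0.0002], 0], [[0, 0, 0], [0, 0.0012, 0.0002], 0], [[0, 0, 0], [0, 0, 0], 0], [[0, 0, 0], [0, 0, 0], 0]]'

```text
time: 14.55
ee_pos: [0.493, -0.1667, 0.1751]
tcp_rot: [-180.0, 0.0, 78.0]
wrist_force: [1.0, 0.2, -3.3]
opening: 0.0038
grasp_force: 98.0
```

```bash
python3 -c "
from h import *
st()"
```

```text
t 14.55 tcp local [-0.0768  0.0151  0.1751] [-179.99    0.     78.01] F local 0.91 0.38 -3.31 M [-0.01   0.001 -0.068] op 0.0038
```

Emit:
servo_tool --moves '[[[0, 0, 0], [0, 0.001, 0.0001], 0], [[0, 0, 0], [0, 0.001, 0.0002], 0], [[0, 0, 0], [0, 0, 0], 0], [[0, 0, 0], [0, 0, 0], 0]]'

```text
time: 14.95
ee_pos: [0.495, -0.1671, 0.1749]
tcp_rot: [-180.0, 0.0, 78.0]
wrist_force: [0.2, -0.3, -4.4]
opening: 0.0037
grasp_force: 98.0
```

```bash
python3 -c "
from h import *
st()"
```

```text
t 14.95 tcp local [-0.0748  0.0151  0.1749] [-180.      0.     78.01] F local 0.26 -0.26 -4.45 M [-0.004 -0.022  0.023] op 0.0037
```

Emit:
servo_tool --moves '[[[0, 0, 0], [0, 0.001, 0.0001], 0], [[0, 0, 0], [0, 0.001, 0.0002], 0], [[0, 0, 0], [0, 0.001, 0.0001], 0], [[0, 0, 0], [0, 0, 0], 0], [[0, 0, 0], [0, 0, 0], 0]]'

```text
time: 15.45
ee_pos: [0.4979, -0.1677, 0.1745]
tcp_rot: [-180.0, -0.0, 78.0]
wrist_force: [0.2, 0.9, -4.5]
opening: 0.0037
grasp_force: 98.0
```

```bash
python3 -c "
from h import *
st()"
```

```text
t 15.45 tcp local [-0.0718  0.0151  0.1745] [-180.     -0.     78.01] F local 0.01 0.94 -4.5 M [0.013 0.038 0.044] op 0.0037
```

Emit:
servo_tool --moves '[[[0, 0, 0], [0, 0.001, 0.0001], 0], [[0, 0, 0], [0, 0.001, 0.0002], 0], [[0, 0, 0], [0, 0.001, 0.0001], 0], [[0, 0, 0], [0, 0, 0], 0], [[0, 0, 0], [0, 0, 0], 0]]'

```text
time: 15.95
ee_pos: [0.5009, -0.1683, 0.1741]
tcp_rot: [-180.0, -0.0, 78.0]
wrist_force: [0.6, 0.0, -4.8]
opening: 0.0039
grasp_force: 98.0
```

```bash
python3 - <<'E'
from h import *
np.set_printoptions(precision=4,suppress=True)
s=st();c=calibration("wrist");im,d=camera("wrist")
P=loc(cloud(d,c,np.ones(d.shape,bool)))
S=P[(P[:,0]>-.085)&(P[:,0]<-.03)&(abs(P[:,1])<.01)&(P[:,2]>.145)&(P[:,2]<.18)];print("pin pts",len(S),S[:,0].min())
a,_=camera("scene");b=a[190:290,200:300]
cv2.imwrite("pics/c5.png",np.hstack([cv2.resize(im[150:390,220:460],(400,400),interpolation=2),cv2.resize(b,(400,400),interpolation=2)])[:,:,::-1])
E
```

```text
t 15.95 tcp local [-0.0688  0.0151  0.1741] [-179.99   -0.     78.01] F local 0.55 0.15 -4.81 M [ 0.037 -0.03  -0.009] op 0.0039
pin pts 957 -0.047856029059034556
```

View pics/c5.png

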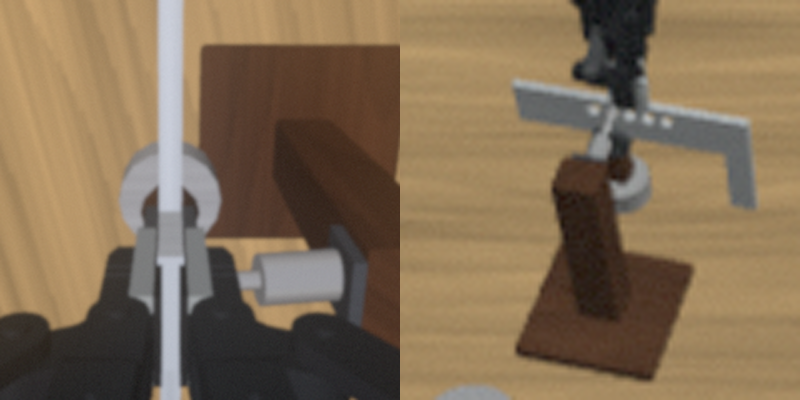

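The crop shows the pin through the second hole from the short end (the x −14 hole): one hole lies left of it at (594,110), and three right of it at (629–667,120). I'll slide the plate back toward the collar.

Emit:
servo_tool --moves '[[[0, 0, 0], [0, 0.0015, 0.0002], 0], [[0, 0, 0], [0, 0.0015, 0.0002], 0], [[0, 0, 0], [0, 0.0015, 0.0002], 0], [[0, 0, 0], [0, 0.0015, 0.0002], 0], [[0, 0, 0], [0, 0.0015, 0.0002], 0], [[0, 0, 0], [0, 0, 0], 0], [[0, 0, 0], [0, 0, 0], 0]]'

```text
time: 16.75
ee_pos: [0.5082, -0.1699, 0.173]
tcp_rot: [-180.0, -0.0, 78.0]
wrist_force: [0.6, -0.0, -4.7]
opening: 0.0041
grasp_force: 98.0
```

```bash
python3 -c "
from h import *
st()"
```

```text
t 16.75 tcp local [-0.0613  0.0151  0.173 ] [-179.99   -0.     78.01] F local 0.57 0.07 -4.7 M [0.034 0.021 0.036] op 0.0041
```

Emit:
servo_tool --moves '[[[0, 0, 0], [0, 0.0015, 0.0002], 0], [[0, 0, 0], [0, 0.0015, 0.0002], 0], [[0, 0, 0], [0, 0.0015, 0.0002], 0], [[0, 0, 0], [0, 0.0015, 0.0002], 0], [[0, 0, 0], [0, 0.0015, 0.0002], 0], [[0, 0, 0], [0, 0, 0], 0], [[0, 0, 0], [0, 0, 0], 0]]'

```text
time: 17.45
ee_pos: [0.5155, -0.1714, 0.172]
tcp_rot: [-180.0, 0.0, 78.0]
wrist_force: [0.2, -0.4, -3.8]
opening: 0.0038
grasp_force: 98.0
```

```bash
python3 -c "
from h import *
st()"
```

```text
t 17.45 tcp local [-0.0538  0.0151  0.172 ] [-179.99    0.     78.01] F local 0.3 -0.34 -3.78 M [ 0.036 -0.02  -0.006] op 0.0038
```

Emit:
servo_tool --moves '[[[0, 0, 0], [0, 0.001, 0.0001], 0], [[0, 0, 0], [0, 0.001, 0.0002], 0], [[0, 0, 0], [0, 0.001, 0.0001], 0], [[0, 0, 0], [0, 0.001, 0.0002], 0], [[0, 0, 0], [0, 0.001, 0.0001], 0], [[0, 0, 0], [0, 0, 0], 0], [[0, 0, 0], [0, 0, 0], 0]]'

```text
time: 18.15
ee_pos: [0.5204, -0.1725, 0.1714]
tcp_rot: [-180.0, 0.0, 78.0]
wrist_force: [0.1, 0.2, -4.6]
opening: 0.0039
grasp_force: 98.0
```

Emit:
servo_tool --moves '[[[0, 0, 0], [0, 0.0007, 0.0001], 0], [[0, 0, 0], [0, 0.0007, 0.0001], 0], [[0, 0, 0], [0, 0, 0], 0]]'

```text
time: 18.45
ee_pos: [0.5218, -0.1728, 0.1711]
tcp_rot: [-180.0, 0.0, 78.0]
wrist_force: [0.0, 0.0, -4.4]
opening: 0.0039
grasp_force: 98.0
```

```bash
python3 -c "
from h import *
st()"
```

```text
t 18.45 tcp local [-0.0474  0.0151  0.1711] [-180.      0.     78.01] F local 0.01 0.04 -4.42 M [ 0.033 -0.008 -0.005] op 0.0039
```

Emit:
servo_tool --moves '[[[0, 0, 0], [0, 0.0005, 0.0001], 0], [[0, 0, 0], [0, 0.0005, 0.0001], 0], [[0, 0, 0], [0, 0, 0], 0]]'

```text
time: 18.75
ee_pos: [0.5228, -0.173, 0.171]
tcp_rot: [180.0, 0.0, 78.0]
wrist_force: [0.5, 0.4, -3.7]
opening: 0.004
grasp_force: 98.0
```

Emit:
servo_tool --moves '[[[0, 0, 0], [0, 0.0005, 0], 0], [[0, 0, 0], [0, 0, 0], 0], [[0, 0, 0], [0, 0, 0], 0]]'

```text
time: 19.05
ee_pos: [0.5232, -0.1731, 0.171]
tcp_rot: [-180.0, 0.0, 78.0]
wrist_force: [-1.2, -0.6, -4.7]
opening: 0.0037
grasp_force: 98.0
```

Emit:
servo_tool --moves '[[[0, 0, 0], [0, 0, 0.0005], 0], [[0, 0, 0], [0, 0, 0.0005], 0], [[0, 0, 0], [0, 0, 0], 0]]'

```text
time: 19.35
ee_pos: [0.5232, -0.1731, 0.1699]
tcp_rot: [-180.0, -0.0, 78.0]
wrist_force: [0.8, -0.7, -4.7]
opening: 0.0041
grasp_force: 98.0
```

```bash
python3 -c "
from h import *
st()"
```

```text
t 19.35 tcp local [-0.0459  0.0151  0.1699] [-179.99   -0.     78.01] F local 0.9 -0.5 -4.72 M [ 0.025  0.072 -0.041] op 0.0041
```

Lower in small steps until the pin takes the weight.

Emit:
servo_tool --moves '[[[0, 0, 0], [0, 0, 0.0003], 0], [[0, 0, 0], [0, 0, 0.0003], 0], [[0, 0, 0], [0, 0, 0], 0]]'

```text
time: 19.65
ee_pos: [0.5232, -0.1731, 0.1693]
tcp_rot: [-180.0, -0.0, 78.0]
wrist_force: [0.1, -0.5, -3.8]
opening: 0.004
grasp_force: 98.0
```

Emit:
servo_tool --moves '[[[0, 0, 0], [0, 0, 0.0003], 0], [[0, 0, 0], [0, 0, 0], 0]]'

```text
time: 19.85
ee_pos: [0.5232, -0.1731, 0.1691]
tcp_rot: [180.0, -0.0, 78.0]
wrist_force: [-0.8, -0.1, -4.0]
opening: 0.0042
grasp_force: 98.0
```

Emit:
servo_tool --moves '[[[0, 0, 0], [0, 0, 0.0003], 0], [[0, 0, 0], [0, 0, 0], 0]]'

```text
time: 20.05
ee_pos: [0.5233, -0.1731, 0.1688]
tcp_rot: [180.0, 0.0, 78.0]
wrist_force: [0.6, 0.1, -3.8]
opening: 0.0043
grasp_force: 98.0
```

Emit:
servo_tool --moves '[[[0, 0, 0], [0, 0, 0.0003], 0], [[0, 0, 0], [0, 0, 0], 0]]'

```text
time: 20.25
ee_pos: [0.5233, -0.1731, 0.1686]
tcp_rot: [180.0, 0.0, 78.0]
wrist_force: [-0.8, -0.5, -2.6]
opening: 0.004
grasp_force: 98.1
```

Emit:
servo_tool --moves '[[[0, 0, 0], [0, 0, 0.0003], 0], [[0, 0, 0], [0, 0, 0], 0]]'

```text
time: 20.45
ee_pos: [0.5233, -0.1731, 0.1684]
tcp_rot: [180.0, 0.0, 78.0]
wrist_force: [-0.9, -0.0, -2.1]
opening: 0.0042
grasp_force: 98.3
```

Emit:
servo_tool --moves '[[[0, 0, 0], [0, 0, 0.0003], 0], [[0, 0, 0], [0, 0, 0], 0]]'

```text
time: 20.65
ee_pos: [0.5234, -0.1731, 0.1683]
tcp_rot: [180.0, 0.0, 78.0]
wrist_force: [-0.7, 0.4, 0.4]
opening: 0.0038
grasp_force: 98.8
```

The pin now carries the weight. I'll open the fingers a little and check.

Emit:
servo_tool --moves '[[[0, 0, 0], [0, 0, 0], 4], [[0, 0, 0], [0, 0, 0], 6], [[0, 0, 0], [0, 0, 0], 9], [[0, 0, 0], [0, 0, 0], 12], [[0, 0, 0], [0, 0, 0], 15], [[0, 0, 0], [0, 0, 0], 18], [[0, 0, 0], [0, 0, 0], 18], [[0, 0, 0], [0, 0, 0], 18]]' --force 20

```text
time: 21.45
ee_pos: [0.5232, -0.1731, 0.1679]
tcp_rot: [-180.0, -0.0, 78.0]
wrist_force: [0.1, -0.0, -0.6]
opening: 0.0155
grasp_force: 0.0
```

```bash
python3 - <<'E'
from h import *
np.set_printoptions(precision=4,suppress=True)
s=st();c=calibration("wrist");im,d=camera("wrist");T=plate(s,c,d)
A=T[(T[:,2]<.01)&(T[:,0]>.03)];print(A[:,0].max(),np.polyfit(A[:,0],A[:,1],1),np.polyfit(A[:,0],A[:,2],1))
a,_=camera("scene")
cv2.imwrite("pics/c6.png",np.hstack([cv2.resize(im[150:390,220:460],(400,400),interpolation=2),cv2.resize(a[190:290,200:300],(400,400),interpolation=2)])[:,:,::-1])
E
```

```text
t 21.45 tcp local [-0.0459  0.0151  0.1679] [-180.     -0.     78.01] F local 0.1 -0.0 -0.58 M [-0.001  0.008  0.022] op 0.0155
0.08974232109573774 [-0.0054  0.0007] [-0.0312 -0.0026]
```

View pics/c6.png

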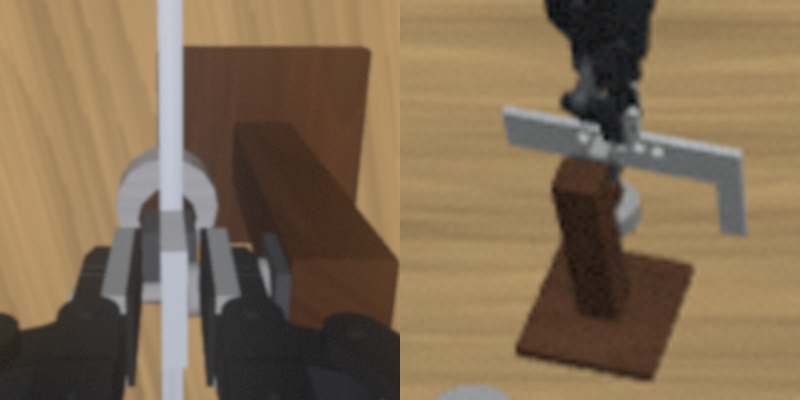

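The picture shows the plate hanging on the pin, with the fingers clear on both sides of the tab at (172,260). I'll retreat straight up.

Emit:
servo_tool --moves '[[[0, 0, 0], [0, 0, -0.004], 18], [[0, 0, 0], [0, 0, -0.006], 18], [[0, 0, 0], [0, 0, -0.01], 18], [[0, 0, 0], [0, 0, -0.015], 18], [[0, 0, 0], [0, 0, -0.02], 18], [[0, 0, 0], [0, 0, -0.03], 18], [[0, 0, 0], [0, 0, -0.02], 18], [[0, 0, 0], [0, 0, 0], 18], [[0, 0, 0], [0, 0, 0], 18]]'

```text
time: 22.45
ee_pos: [0.5235, -0.1732, 0.2735]
tcp_rot: [179.9, 0.0, 78.0]
wrist_force: [0.3, 0.6, -0.4]
opening: 0.0158
grasp_force: 0.0
```

Emit:
servo_tool --moves '[[[0, 0, 0], [0, 0, 0], 18], [[0, 0, 0], [0, 0, 0], 18], [[0, 0, 0], [0, 0, 0], 18], [[0, 0, 0], [0, 0, 0], 18], [[0, 0, 0], [0, 0, 0], 18], [[0, 0, 0], [0, 0, 0], 18], [[0, 0, 0], [0, 0, 0], 18], [[0, 0, 0], [0, 0, 0], 18], [[0, 0, 0], [0, 0, 0], 18], [[0, 0, 0], [0, 0, 0], 18], [[0, 0, 0], [0, 0, 0], 18], [[0, 0, 0], [0, 0, 0], 18]]'

```text
time: 23.65
ee_pos: [0.5233, -0.1731, 0.2729]
tcp_rot: [180.0, 0.0, 78.0]
wrist_force: [0.1, 0.4, -0.7]
opening: 0.0152
grasp_force: 0.0
```

```bash
cat > chk.py <<'E'
from h import *
np.set_printoptions(precision=4,suppress=True)
s=st()
for i in range(8):
    c=calibration("wrist");im,d=camera("wrist")
    P=loc(cloud(d,c,np.ones(d.shape,bool)))
    A=P[(abs(P[:,0]+.046)<.015)&(P[:,1]>.045)&(P[:,1]<.12)&(P[:,2]>.14)&(P[:,2]<.18)]
    print(get_obs()["time"],len(A),"tilt",np.polyfit(A[:,1],A[:,2],1),"x",np.median(A[:,0]))
E
python3 chk.py
```

```text
t 23.65 tcp local [-0.0459  0.0151  0.2729] [180.     0.    78.01] F local -0.02 0.44 -0.7 M [0.004 0.023 0.056] op 0.0152
23.7 772 tilt [-0.0734  0.1631] x -0.04587713569539867
23.75 774 tilt [-0.0714  0.163 ] x -0.04587759158424368
23.8 772 tilt [-0.0748  0.1632] x -0.045879268105539134
23.85 768 tilt [-0.074   0.1632] x -0.045879286056383264
23.9 775 tilt [-0.0722  0.163 ] x -0.045879707353132716
23.95 775 tilt [-0.0728  0.1631] x -0.04587984130605047
24.0 773 tilt [-0.0738  0.1632] x -0.045879691226465506
24.05 771 tilt [-0.075   0.1632] x -0.0458800984074735
```

Emit:
servo_tool --moves '[[[0, 0, 0], [0, 0, 0], 18], [[0, 0, 0], [0, 0, 0], 18], [[0, 0, 0], [0, 0, 0], 18], [[0, 0, 0], [0, 0, 0], 18], [[0, 0, 0], [0, 0, 0], 18], [[0, 0, 0], [0, 0, 0], 18], [[0, 0, 0], [0, 0, 0], 18], [[0, 0, 0], [0, 0, 0], 18], [[0, 0, 0], [0, 0, 0], 18], [[0, 0, 0], [0, 0, 0], 18], [[0, 0, 0], [0, 0, 0], 18], [[0, 0, 0], [0, 0, 0], 18]]'

```text
time: 25.25
ee_pos: [0.5233, -0.1731, 0.2729]
tcp_rot: [180.0, -0.0, 78.0]
wrist_force: [-0.7, -0.3, 0.1]
opening: 0.015
grasp_force: 0.0
```

```bash
python3 chk.py && python3 -c "
from workcell import *
print(job_done())"
```

```text
t 25.25 tcp local [-0.0459  0.0151  0.2729] [180.    -0.    78.01] F local -0.58 -0.43 0.12 M [-0.04   0.059 -0.032] op 0.015
25.3 771 tilt [-0.0708  0.1629] x -0.045880227315010076
25.35 774 tilt [-0.0713  0.163 ] x -0.04587966955358803
25.4 770 tilt [-0.0748  0.1633] x -0.0458797706982017
25.45 773 tilt [-0.0736  0.1632] x -0.045880926458777664
25.5 775 tilt [-0.0706  0.1629] x -0.045879473074513934
25.55 774 tilt [-0.0739  0.1632] x -0.04587978749838281
25.6 771 tilt [-0.0742  0.1632] x -0.04587978685516914
25.65 772 tilt [-0.0743  0.1632] x -0.04587987772373884
the job is handed in; nothing more can be done
None
```

The plate hangs released and at rest on the pin by its x −14 mm hole, back at the collar and tilted about 0.07 rad (limit 0.15); I handed the job in at about 26 s, and no verdict came back.

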